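# Index the bottle carrier one slot along its rail and hold the lock pin home

## Robot

A 6-joint arm with a two-finger parallel gripper is mounted at the origin on a cart in front of the work surface, level with it; the furniture and walls round the work are solid. World frame = base frame: x ahead of the robot, y to its left, z up, the work surface at z = 0. Lengths are in m, angles in rad, forces in N, time in s.
With the tool pointing down it reaches from about 0.3 to 0.85 m from the base axis. Payload 5.4 kg.
Tool frame: the origin (TCP) lies midway between the tips of the shut fingers; the grasp point (between the pads) lies 19 mm behind it; z points along the fingers, y is the line along which they close (so a half turn about z gives the same grasp; the last joint's range is limited). The gripper opens to 85 mm and grips with 20 to 120 N. Pads are 22 mm wide; open, the fingers measure 114 mm over their backs; the gripper's body (76 mm by 85 mm) begins 54 mm behind the grasp point. The pads swing forward as they close: fully open they stand 13 mm farther back than shut.
Start: joints at [1.028, 0.158, 1.597, -0, 1.386, -0.21], TCP at [0.188, 0.543, 0.231] pointing down, gripper open.
Joint ranges: [-2.91, 2.91], [-0.94, 2.29], [0.18, 2.7], [-1.29, 4.43], [0.17, 2.64], [-3, 3]. Speed limits (rad/s): [2.57, 2.57, 3.14, 3.14, 3.14, 3.14].

## Interface

Orientations are given as a unit quaternion [w, x, y, z].
In Python, from station import status, vision, ticket gives the robot as it stands.
- The arm moves only by the shell command python3 -m creep 'ROWS'. ROWS is JSON, a list of rows, each an object of numbers: "fingers": the closure, from 0 (fully open) to 1 (shut); "dx", "dy", "dz": the shift along the tool's x, y, z in mm; "wx", "wy", "wz": the turn, a rotation vector about the tool's x, y, z in rad. In form: [{"fingers": .., "dx": .., "dy": .., "dz": .., "wx": .., "wy": .., "wz": ..}, ...]. A call has 1 to 5 rows; each row is the pose to reach, as a shift and turn from the pose commanded when the call began, along the tool's axes at that moment; what a row does not reach only later rows make up. A row lasts 1/10 s, in which the tool goes at most 50 mm and 8.59 degrees, less where a joint would pass 70% of its speed; a pose out of reach is approached as far as the arm can. A call with a gripper value outside its range is refused whole. The fingers move at their own pace and stop on an object; the grip force is fixed at half the most. Time passes only in rows, so rows that repeat a pose let the fingers close. It gives the time, the measured TCP pose, the force, the opening and the grip force at its end, in the units of the state.
- status.get_obs(): the state, without advancing time (a new reading comes with each control period).
- vision.read_camera(name): name is "scene" or "top" or "wrist"; returns a dict with "pixels" (384x512x3 uint8, red, green, blue), "depth" (384x512 float32, m along the optical axis (not along the pixel's ray), 0 where there is no reading), "mtx" (3x3 intrinsics, pixels), "rvec" (rotation vector, rad) and "tvec" (3), from world to camera coordinates, as OpenCV has them. Camera axes: x right, y down, z forward; pixel columns grow to the right and rows downward; lengths in m; the calibration is good to about 2 mm. A picture is of the moment at which its call begins.
- ticket.hand_in(): hands the job in; it is judged then, once.
The state is a dict: "t": time; "q": joint angles; "qvel": joint speeds; "joint_efforts": joint torques, N m; "tcp_pos": TCP position; "tool_rot": TCP orientation; "force": force on the tool from outside, world axes, zero at the start; "moment": the same for the moment, N m; "finger_gap": opening from 0.0 (shut) to 1.0 (fully open); "grip_force": force on a finger pad.
Only numpy, scipy, OpenCV 4.12 (cv2) and the standard library are available. Lean on these libraries where they do the work, as an engineer would, in place of code of your own. Each camera call takes 0.05 s, during which the arm holds its last target. There are 200 camera calls.

## Task

The blue bottle carrier is locked on its slotted rail by a spring pin with a black knob. Grip the knob, pull it up to free the pin, slide the carrier with its amber bottle to the next slot towards the red end of the rail (one slot only), and let the pin go fully home in that slot. Finish still gripping the knob, pin home and the bottle upright in its cup, and do not disturb the other things on the table.

Things in the scene. Friction and masses are not known exactly. Their poses are not given: they have to be found in the camera images.
- rail: Aluminium slotted channel, fixed to the table, 340 long, 32 wide, its top face 52 above the table. Origin on the table under the rail's middle; its y axis runs along the rail, z up. The top has five crosswise slots at 45 spacing along y: at -90, -45, 0, 45 and 90 mm from the middle; each slot is 11 long along the rail.
- red_end_mid (a point): Middle of the red plastic end block (44 across x 20 x 44 high), on the rail's centre line at the height of its top face (52), 180 from the rail's middle. The red block may be at either end of the rail.
- grey_end_mid (a point): The same point of the equal grey end block at the other end, 180 from the rail's middle.
- sleeve_mid (a point): Point of the blue bottle carrier on the rail's centre line, on the axis of the pin, at the height of the rail's top face (52). The carrier starts locked in the middle slot, so its distance to red_end_mid is about 180; in the next slot towards the red end it is 135 (counts within 4 mm).
- sleeve (a joint): Carrier's travel along the rail's y axis in m, 0 at the middle slot, limits +-0.095. It needs about 1.2 N to slide and stays where it is left. The carrier is a 64 long, 46 wide sleeve on the rail, its plate top 60 above the table, with a bottle cup on the far side of the rail.
- plunger (a joint): Lift of the lock pin in m: 0 = fully home in a slot (home: under 0.0025), clear of the rail above 0.010, upper stop 0.020. A spring presses the pin down with 4 N when home and 8 N at the stop. The pin is 8 across with a round tip and drops into a slot by itself when it is let down within about 1.5 mm of the slot's middle; between slots it cannot go below about 0.010.
- lock_knob: Black round knob on top of the lock pin, yellow dot on its top: 28 across, slightly waisted, 32 high. Origin at its centre, 94 above the table when the pin is home, upright, straight above sleeve_mid. Grip it across its sides from above; below it is a steel boss 22 across whose top is 74 above the table (the knob's underside is at 78).
- bottle_mid (a point): Amber glass bottle, open, 52 across, 108 high, about 0.11 kg, standing loose in the carrier's cup; this point is on its axis half-way up (54 above its foot, z along its axis).
- cup_floor (a point): Centre of the floor of the carrier's blue round cup, 17.5 above the table, inner diameter 62, wall 24 high; 88 mm to the far side of the rail (rail +x) from the pin.
- cuvette_mid (a point): Bystander: glass sample cell with white cap, 23 across, 62 high, standing; point half-way up. Leave it alone.
- jar_mid (a point): Bystander: jar with a black ribbed cap, 52 across, 107 high, standing; point half-way up. Leave it alone.
Mind the look-alikes: they are no part of the job. What is shaped like the part that bears bottle_mid but yellow is not meant.

How it is judged:
By the outcome, as a careful person would: the job done as asked, in the order asked, and still so for the second after the job is handed in, while the arm keeps its last pose, push and grip.
It also fails if it takes over 38 s, if anything falls off the work surface, if the arm or the gripper's body presses on something with over 40 N, if the wrist force passes 120 N, or if a joint passes its speed limit or range.

## Working session

There is one attempt and no reset: what is moved stays moved. The work goes in short steps, Python scripts to look and compute and a shell command to move; the robot and the scene stay as the last step left them, time stands still between calls to the robot, and variables do not carry over. Pictures are saved under pics/ and viewed, at most 10 in all, crops included, and the job is handed in when it is done.

```bash
mkdir -p pics
cat > h.py <<'E'
import numpy as np, cv2
from station import status, vision, ticket
def cam(n):
    c=vision.read_camera(n); c['R']=cv2.Rodrigues(np.array(c['rvec'],float))[0]; c['t']=np.array(c['tvec'],float).ravel(); return c
def ray(c,u,v,z):
    d=c['R'].T@(np.linalg.inv(c['mtx'])@[u,v,1]); o=-c['R'].T@c['t']; return o+d*(z-o[2])/d[2]
def save(c,f,box=None,s=1):
    p=c['pixels'][...,::-1]
    if box: p=p[box[1]:box[3],box[0]:box[2]]
    cv2.imwrite(f,cv2.resize(p,None,fx=s,fy=s,interpolation=cv2.INTER_CUBIC))
def pts(c):
    v,u=np.mgrid[:384,:512]; d=c['depth']; k=c['mtx']
    P=np.stack([(u-k[0,2])/k[0,0]*d,(v-k[1,2])/k[1,1]*d,d],-1)
    return (P-c['t'])@c['R']
E
python3 - <<'E'
from h import *
a=cam('top');b=cam('scene')
save(a,'pics/top.png',s=1.5);save(b,'pics/scene.png',s=1.5)
for c in(a,b):print(-c['R'].T@c['t'],c['R'].round(2).tolist())
print(status.get_obs())
E
```

```text
[ 0.44028035 -0.08594056  0.91728782] [[-0.01, -1.0, -0.01], [-0.99, 0.01, -0.14], [0.14, 0.01, -0.99]]
[ 0.07235908 -0.46510077  0.81843906] [[0.62, -0.79, 0.01], [-0.6, -0.47, -0.65], [0.51, 0.39, -0.76]]
{'t': 0.1, 'q': array([ 1.02791402e+00,  1.59009506e-01,  1.59815987e+00,  1.07821712e-05,
        1.38620201e+00, -2.10141738e-01]), 'qvel': array([-0.0012948 , -0.00311897, -0.00178133, -0.00092552,  0.00056107,
       -0.00063301]), 'joint_efforts': array([-1.23722880e-04, -3.96987104e+01, -3.32340145e+01, -2.07454136e-04,
        4.11253321e-03, -1.83342979e-05]), 'tcp_pos': array([0.18755609, 0.54295361, 0.23037535]), 'tool_rot': array([-3.31927580e-04,  1.65604767e-01,  9.86191802e-01, -8.25117293e-04]), 'force': array([-0.02073712,  1.04372817, -0.58112596]), 'moment': array([-0.05392381, -0.09026868,  0.012572  ]), 'grip_force': 0.0, 'finger_gap': 0.9992125482591712}
```

View pics/top.png

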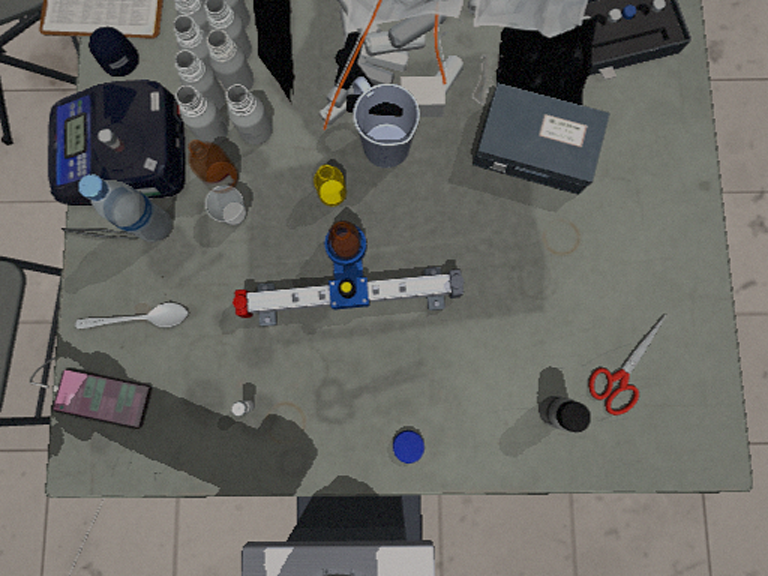

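View pics/scene.png

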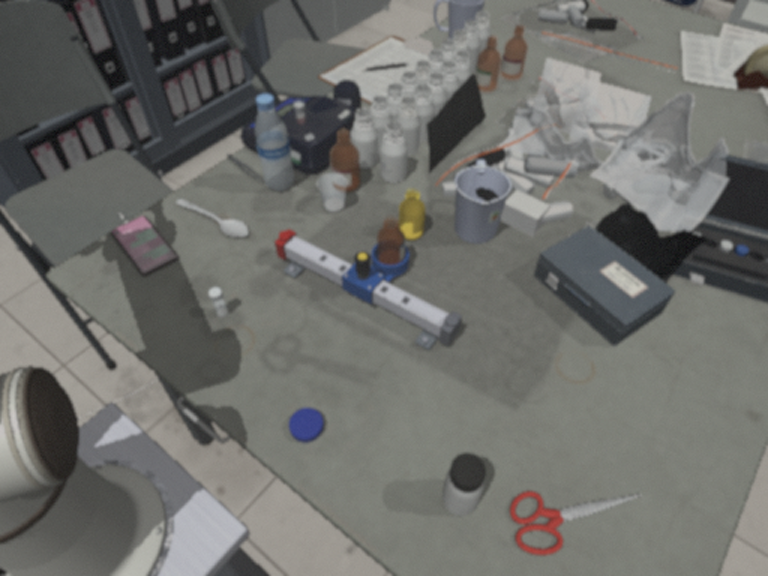

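The top view shows the rail from the red end (240,302) to the grey end (456,283). The carrier's yellow dot is at (346,287) and the amber bottle is in its cup at (345,240). All pixels are in the 1.5x picture.

Bottle candidates in the same picture:
- Amber, in the blue cup, at (345,240). This one fits.
- Yellow, at (330,185): the look-alike.
- Free-standing brown, at (213,163).

Only one knob with a yellow dot is seen, on the blue carrier.

Run:
```python
from h import *
a=cam('top');b=cam('scene')
save(a,'pics/crop.png',(150,100,320,220),4)
def blob(c,lo,hi,box):
    h=cv2.cvtColor(c['pixels'],cv2.COLOR_RGB2HSV); m=cv2.inRange(h,lo,hi); k=np.zeros_like(m); x0,y0,x1,y1=box; k[y0:y1,x0:x1]=m[y0:y1,x0:x1]
    n,_,s,ce=cv2.connectedComponentsWithStats(k); i=1+s[1:,4].argmax(); return ce[i],s[i]
ya=blob(a,(20,120,100),(35,255,255),(215,175,250,205));yb=blob(b,(20,120,100),(35,255,255),(225,160,255,185))
P=[c['mtx']@np.c_[c['R'],c['t']] for c in(a,b)]
X=cv2.triangulatePoints(P[0],P[1],ya[0].reshape(2,1),yb[0].reshape(2,1));print('tri',(X[:3]/X[3]).ravel())
print('dot',ya,ray(a,*ya[0],.11),yb,ray(b,*yb[0],.11))
W=pts(a); 
h=cv2.cvtColor(a['pixels'],cv2.COLOR_RGB2HSV)
m=(W[...,2]>.045)&(W[...,2]<.06)&(h[...,1]<60)&(h[...,2]>150); m[:170]=0;m[215:]=0;m[:,:150]=0;m[:,320:]=0
q=W[m][:,:2];c=q.mean(0);u=np.linalg.svd(q-c)[2][0] if len(q)<4000 else None
print(len(q),c,u,'yaw of rail',np.degrees(np.arctan2(u[1],u[0])))
print('red', ray(a,160,201.5,.052),'grey',ray(a,304,189,.052))
```

```text
tri [ 0.56850855 -0.02369836  0.10949871]
dot (array([230.2  , 190.925]), array([227, 188,   7,   7,  40], dtype=int32)) [ 0.56833144 -0.02364247  0.11      ] (array([241.28, 170.68]), array([238, 169,   7,   5,  25], dtype=int32)) [ 0.56824485 -0.02408758  0.11      ]
1190 [ 0.56775227 -0.02381944] [ 0.08182409 -0.99664679] yaw of rail -85.30657772806242
red [0.5530735  0.15706403 0.052     ] grey [ 0.57990814 -0.20461978  0.052     ]
```

View pics/crop.png

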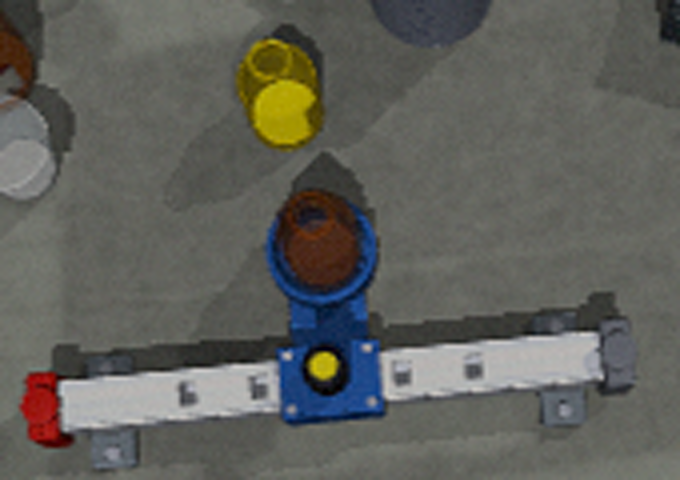

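The crop confirms it. The amber bottle is in the blue cup on the carrier, and the knob with the yellow dot is at crop (323,365). Red is the +y end. Next I set out to a point above the knob, with the fingers closing along the rail.

```bash
cat >> h.py <<'E'
from scipy.spatial.transform import Rotation as Ro
U=np.array([-0.0818,0.9966,0])
def togo(x,y,z):
    o=status.get_obs(); R=Ro.from_quat(o['tool_rot'],scalar_first=True); M=np.c_[np.cross(U,[0,0,-1]),U,[0,0,-1]]
    print('t',o['t'],'tcp',o['tcp_pos'].round(4),'F',o['force'].round(1),'gap',o['finger_gap'],'gf',o['grip_force'])
    print('shift mm',(R.as_matrix().T@(np.array([x,y,z])-o['tcp_pos'])*1e3).round(1),'rot',(R.inv()*Ro.from_matrix(M)).as_rotvec().round(3))
E
python3 -c "
from h import *
togo(.5684,-.0238,.2)"
```

```text
t 0.2 tcp [0.1877 0.5431 0.2307] F [-0.3 -0.   1. ] gap 0.9974107967022794 gf 0.0
shift mm [-545.1 -411.4   31. ] rot [-0.001 -0.    -0.415]
```

```bash
python3 -m creep '[{"fingers":0,"dx":-40,"dy":-30,"dz":2,"wz":-0.14},{"fingers":0,"dx":-80,"dy":-60,"dz":4,"wz":-0.28},{"fingers":0,"dx":-120,"dy":-90,"dz":6,"wz":-0.415},{"fingers":0,"dx":-160,"dy":-120,"dz":8,"wz":-0.415},{"fingers":0,"dx":-200,"dy":-150,"dz":10,"wz":-0.415}]'; python3 -c "
from h import *
togo(.5684,-.0238,.2)"
```

```text
t 0.2 tcp [0.1877 0.5431 0.2307] F [-0.3 -0.   1. ] gap 0.9974107967022794 gf 0.0
shift mm [-545.1 -411.4   31. ] rot [-0.001 -0.    -0.415]validation failed for argument at $[0]...
```

```bash
python3 -m creep '[{"fingers":0.0,"dx":-40,"dy":-30,"dz":2,"wx":0,"wy":0,"wz":-0.14},{"fingers":0.0,"dx":-80,"dy":-60,"dz":4,"wx":0,"wy":0,"wz":-0.28},{"fingers":0.0,"dx":-120,"dy":-90,"dz":6,"wx":0,"wy":0,"wz":-0.415},{"fingers":0.0,"dx":-160,"dy":-120,"dz":8,"wx":0,"wy":0,"wz":-0.415},{"fingers":0.0,"dx":-200,"dy":-150,"dz":10,"wx":0,"wy":0,"wz":-0.415}]'; python3 -c "
from h import *
togo(.5684,-.0238,.2)"
```

```text
t: 0.7
tcp_pos: [0.3236, 0.3418, 0.2215]
tool_rot: [0.0, -0.042, 0.999, 0.0]
force: [0.9, -0.5, -0.5]
finger_gap: 0.998
grip_force: 0.0
t 0.7 tcp [0.3236 0.3418 0.2215] F [ 0.9 -0.5 -0.5] gap 0.998048131396487 gf 0.0
shift mm [-213.5 -384.7   21.5] rot [0.    0.    0.001]
```

```bash
python3 -m creep '[{"fingers":0.0,"dx":-23,"dy":-41,"dz":2,"wx":0,"wy":0,"wz":0},{"fingers":0.0,"dx":-46,"dy":-82,"dz":4,"wx":0,"wy":0,"wz":0},{"fingers":0.0,"dx":-69,"dy":-123,"dz":6,"wx":0,"wy":0,"wz":0},{"fingers":0.0,"dx":-92,"dy":-164,"dz":8,"wx":0,"wy":0,"wz":0},{"fingers":0.0,"dx":-115,"dy":-205,"dz":10,"wx":0,"wy":0,"wz":0}]'; python3 -m creep '[{"fingers":0.0,"dx":-23,"dy":-41,"dz":2,"wx":0,"wy":0,"wz":0},{"fingers":0.0,"dx":-46,"dy":-82,"dz":4,"wx":0,"wy":0,"wz":0},{"fingers":0.0,"dx":-69,"dy":-123,"dz":6,"wx":0,"wy":0,"wz":0},{"fingers":0.0,"dx":-92,"dy":-164,"dz":8,"wx":0,"wy":0,"wz":0},{"fingers":0.0,"dx":-92,"dy":-164,"dz":8,"wx":0,"wy":0,"wz":0}]';python3 - <<'E'
from h import *
c=cam('wrist');save(c,'pics/w1.png',s=1.5);togo(.5684,-.0238,.15)
h=cv2.cvtColor(c['pixels'],cv2.COLOR_RGB2HSV);m=cv2.inRange(h,(22,130,100),(35,255,255))
n,_,s,ce=cv2.connectedComponentsWithStats(m)
for i in range(1,n):
  if s[i,4]>30: print(s[i],ce[i],ray(c,*ce[i],.11))
E
```

```text
t: 1.2
tcp_pos: [0.4552, 0.1468, 0.2116]
tool_rot: [0.0, -0.041, 0.999, 0.0]
force: [-0.4, 1.5, -0.7]
finger_gap: 1.002
grip_force: 0.0
t: 1.7
tcp_pos: [0.5616, -0.0121, 0.2029]
tool_rot: [0.0, -0.038, 0.999, -0.001]
force: [0.1, 1.1, -0.2]
finger_gap: 0.996
grip_force: 0.0
t 1.75 tcp [ 0.5603 -0.0096  0.203 ] F [ 0.3  1.2 -1. ] gap 0.9979469908136663 gf 0.0
shift mm [ -7.  -14.8  52.9] rot [ 0.    -0.001 -0.003]
[233 190  22  20 341] [243.21994135 199.62170088] [ 0.56649475 -0.02370312  0.11      ]
[ 242  295   47   73 2482] [265.41337631 333.82393231] [0.6938518  0.00417692 0.11      ]
```

View pics/w1.png

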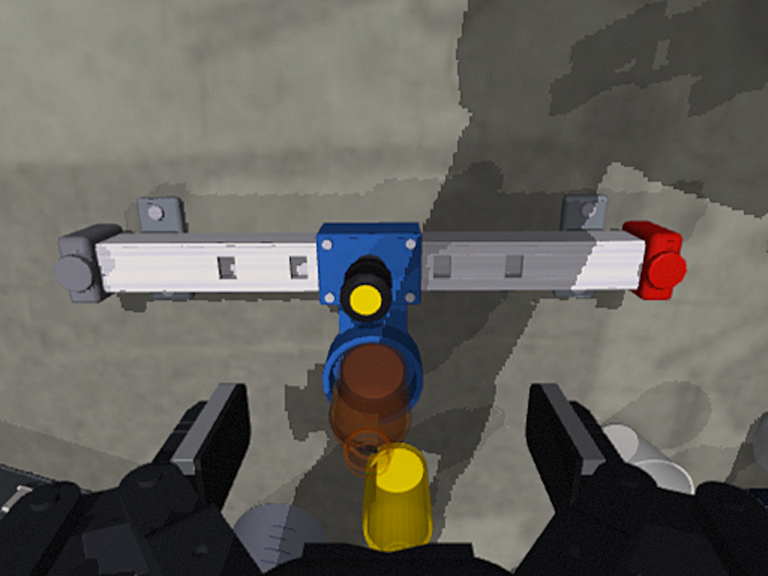

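The wrist view shows the knob dot at (366,299), the rail level with the finger line, and the red end on the right. Knob estimate: (0.5675, -0.0237). I centre over it and descend.

```bash
python3 -m creep '[{"fingers":0.0,"dx":-6,"dy":-14,"dz":0,"wx":0,"wy":0,"wz":-0.003},{"fingers":0.0,"dx":-6,"dy":-14,"dz":30,"wx":0,"wy":0,"wz":-0.003},{"fingers":0.0,"dx":-6,"dy":-14,"dz":50,"wx":0,"wy":0,"wz":-0.003},{"fingers":0.0,"dx":-6,"dy":-14,"dz":65,"wx":0,"wy":0,"wz":-0.003},{"fingers":0.0,"dx":-6,"dy":-14,"dz":65,"wx":0,"wy":0,"wz":-0.003}]'; python3 -c "
from h import *
togo(.5676,-.0237,.077)"
```

```text
t: 2.25
tcp_pos: [0.565, -0.0199, 0.1363]
tool_rot: [-0.002, -0.043, 0.999, 0.001]
force: [-0.8, -0.9, -0.4]
finger_gap: 1.004
grip_force: 0.0
t 2.25 tcp [ 0.565  -0.0199  0.1363] F [-0.8 -0.9 -0.4] gap 1.004448271534765 gf 0.0
shift mm [-2.5 -4.1 59.3] rot [ 0.001 -0.004  0.004]
```

```bash
python3 -m creep '[{"fingers":0.0,"dx":-2,"dy":-4,"dz":0,"wx":0,"wy":0,"wz":0},{"fingers":0.0,"dx":-2,"dy":-4,"dz":25,"wx":0,"wy":0,"wz":0},{"fingers":0.0,"dx":-2,"dy":-4,"dz":45,"wx":0,"wy":0,"wz":0},{"fingers":0.0,"dx":-2,"dy":-4,"dz":59,"wx":0,"wy":0,"wz":0},{"fingers":0.0,"dx":-2,"dy":-4,"dz":59,"wx":0,"wy":0,"wz":0}]'
python3 - <<'E'
from h import *
c=cam('wrist');togo(.5676,-.0237,.077)
save(c,'pics/w2.png',s=1.5)
E
```

```text
t: 2.75
tcp_pos: [0.5684, -0.0245, 0.0785]
tool_rot: [-0.001, -0.043, 0.999, 0.0]
force: [-0.1, 0.1, 0.2]
finger_gap: 1.002
grip_force: 0.0
t 2.8 tcp [ 0.5692 -0.0247  0.0798] F [ 0.8 -0.2 -0.3] gap 0.9963258081378868 gf 0.0
shift mm [1.5 1.1 2.8] rot [ 0.    -0.     0.003]
```

View pics/w2.png

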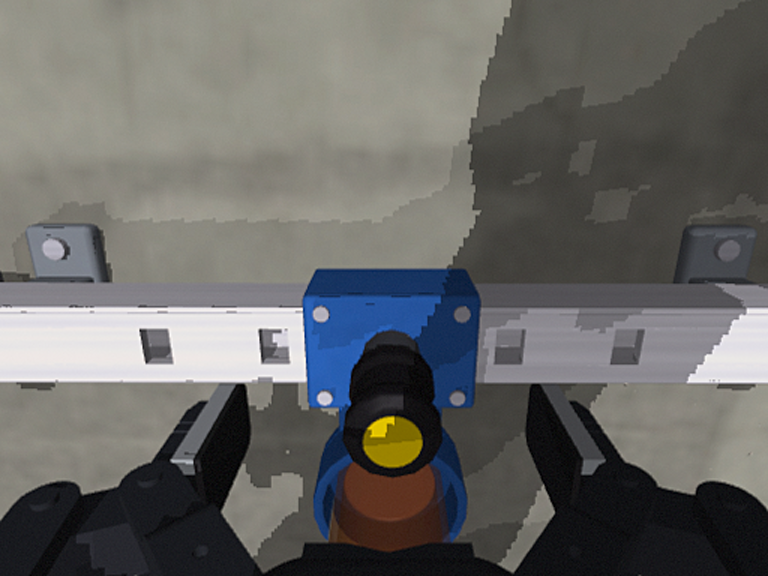

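The knob (392,440) stands between the pads, about centred. I drop 3 mm, shift 1 mm and close.

```bash
python3 -m creep '[{"fingers":0.0,"dx":1,"dy":1,"dz":3,"wx":0,"wy":0,"wz":0},{"fingers":1.0,"dx":1,"dy":1,"dz":3,"wx":0,"wy":0,"wz":0},{"fingers":1.0,"dx":1,"dy":1,"dz":3,"wx":0,"wy":0,"wz":0},{"fingers":1.0,"dx":1,"dy":1,"dz":3,"wx":0,"wy":0,"wz":0},{"fingers":1.0,"dx":1,"dy":1,"dz":3,"wx":0,"wy":0,"wz":0}]'; python3 -m creep '[{"fingers":1.0,"dx":0,"dy":0,"dz":0,"wx":0,"wy":0,"wz":0},{"fingers":1.0,"dx":0,"dy":0,"dz":0,"wx":0,"wy":0,"wz":0},{"fingers":1.0,"dx":0,"dy":0,"dz":0,"wx":0,"wy":0,"wz":0},{"fingers":1.0,"dx":0,"dy":0,"dz":0,"wx":0,"wy":0,"wz":0},{"fingers":1.0,"dx":0,"dy":0,"dz":0,"wx":0,"wy":0,"wz":0}]'; python3 -c "
from h import *
togo(.5676,-.0237,.077)"
```

```text
t: 3.3
tcp_pos: [0.5682, -0.0237, 0.077]
tool_rot: [0.0, -0.043, 0.999, -0.0]
force: [-0.6, 1.6, 1.1]
finger_gap: 0.329
grip_force: 1.9
t: 3.8
tcp_pos: [0.5684, -0.0237, 0.0773]
tool_rot: [0.0, -0.043, 0.999, -0.0]
force: [-2.0, 0.9, 6.0]
finger_gap: 0.305
grip_force: 58.9
t 3.8 tcp [ 0.5684 -0.0237  0.0773] F [-2.   0.9  6. ] gap 0.3052322557204628 gf 58.905423511750996
shift mm [0.8 0.1 0.3] rot [-0.     0.001  0.003]
```

```bash
python3 -m creep '[{"fingers":1.0,"dx":0,"dy":0,"dz":-4,"wx":0,"wy":0,"wz":0},{"fingers":1.0,"dx":0,"dy":0,"dz":-8,"wx":0,"wy":0,"wz":0},{"fingers":1.0,"dx":0,"dy":0,"dz":-12,"wx":0,"wy":0,"wz":0},{"fingers":1.0,"dx":0,"dy":0,"dz":-15,"wx":0,"wy":0,"wz":0},{"fingers":1.0,"dx":0,"dy":0,"dz":-15,"wx":0,"wy":0,"wz":0}]'
cat >> h.py <<'E'
def dot(c):
    h=cv2.cvtColor(c['pixels'],cv2.COLOR_RGB2HSV);m=cv2.inRange(h,(20,120,100),(35,255,255))
    W=pts(c); n,_,s,ce=cv2.connectedComponentsWithStats(m)
    for i in range(1,n):
        if s[i,4]>8: print('dot',ce[i].round(1),s[i,4],np.median(W[_==i],0).round(4))
E
python3 - <<'E'
from h import *
togo(.5684,-.0237,.0923)
for n in('wrist',):
    c=cam(n);dot(c);save(c,'pics/w3.png',s=1.5)
E
```

```text
t: 4.3
tcp_pos: [0.568, -0.0237, 0.0916]
tool_rot: [0.0, -0.043, 0.999, -0.0]
force: [4.2, -1.2, -8.1]
finger_gap: 0.303
grip_force: 59.3
t 4.3 tcp [ 0.568  -0.0237  0.0916] F [ 4.2 -1.2 -8.1] gap 0.30340400099771847 gf 59.289763108827174
shift mm [-0.4 -0.1 -0.7] rot [-0.     0.     0.003]
dot [258.1 296.6] 1055 [ 0.5662 -0.0242  0.1244]
```

View pics/w3.png

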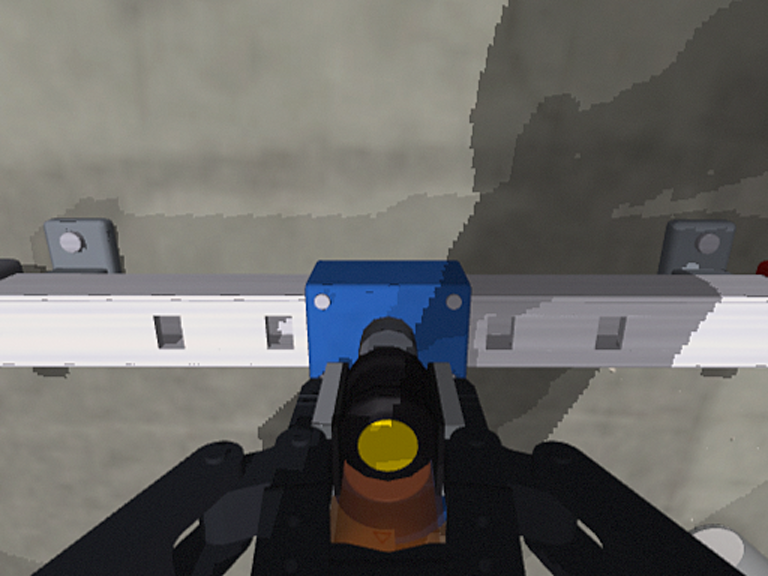

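The pin is up: the dot (387,446) is at z 0.124, a lift of about 14 mm. Now I slide gently towards red, which is tool +y.

```bash
python3 -m creep '[{"fingers":1.0,"dx":0,"dy":1,"dz":0,"wx":0,"wy":0,"wz":0},{"fingers":1.0,"dx":0,"dy":3,"dz":0,"wx":0,"wy":0,"wz":0},{"fingers":1.0,"dx":0,"dy":6,"dz":0,"wx":0,"wy":0,"wz":0},{"fingers":1.0,"dx":0,"dy":10,"dz":0,"wx":0,"wy":0,"wz":0},{"fingers":1.0,"dx":0,"dy":14,"dz":0,"wx":0,"wy":0,"wz":0}]'; python3 -m creep '[{"fingers":1.0,"dx":0,"dy":4,"dz":0,"wx":0,"wy":0,"wz":0},{"fingers":1.0,"dx":0,"dy":8,"dz":0,"wx":0,"wy":0,"wz":0},{"fingers":1.0,"dx":0,"dy":12,"dz":0,"wx":0,"wy":0,"wz":0},{"fingers":1.0,"dx":0,"dy":16,"dz":0,"wx":0,"wy":0,"wz":0},{"fingers":1.0,"dx":0,"dy":20,"dz":0,"wx":0,"wy":0,"wz":0}]'; python3 -c "
from h import *
togo(.5684-.0818*.045,-.0237+.9966*.045,.0916)"
```

```text
t: 4.85
tcp_pos: [0.5668, -0.0093, 0.0916]
tool_rot: [0.0, -0.043, 0.999, 0.0]
force: [4.9, -0.9, -7.5]
finger_gap: 0.297
grip_force: 59.3
t: 5.35
tcp_pos: [0.5652, 0.0105, 0.0917]
tool_rot: [0.0, -0.043, 0.999, -0.0]
force: [4.7, -0.9, -7.1]
finger_gap: 0.298
grip_force: 59.3
t 5.35 tcp [0.5652 0.0105 0.0917] F [ 4.7 -0.9 -7.1] gap 0.2981487276671942 gf 59.31729219853878
shift mm [-0.4 10.6  0.1] rot [-0.     0.     0.003]
```

```bash
python3 -m creep '[{"fingers":1.0,"dx":0,"dy":4,"dz":0,"wx":0,"wy":0,"wz":0},{"fingers":1.0,"dx":0,"dy":7,"dz":0,"wx":0,"wy":0,"wz":0},{"fingers":1.0,"dx":0,"dy":9.5,"dz":0,"wx":0,"wy":0,"wz":0},{"fingers":1.0,"dx":0,"dy":10.5,"dz":0,"wx":0,"wy":0,"wz":0},{"fingers":1.0,"dx":0,"dy":10.5,"dz":0,"wx":0,"wy":0,"wz":0}]'
python3 - <<'E'
from h import *
togo(.5684-.0818*.045,-.0237+.9966*.045,.0916)
c=cam('wrist');dot(c);save(c,'pics/w4.png',s=1.5)
E
```

```text
t: 5.85
tcp_pos: [0.5643, 0.0212, 0.0917]
tool_rot: [0.0, -0.043, 0.999, 0.0]
force: [5.5, -0.1, -7.2]
finger_gap: 0.301
grip_force: 59.3
t 5.85 tcp [0.5643 0.0212 0.0917] F [ 5.5 -0.1 -7.2] gap 0.3008018861229348 gf 59.34188386425376
shift mm [-0.4 -0.   0.1] rot [0.    0.    0.003]
dot [258.2 296.8] 1058 [0.5626 0.0207 0.1245]
```

View pics/w4.png

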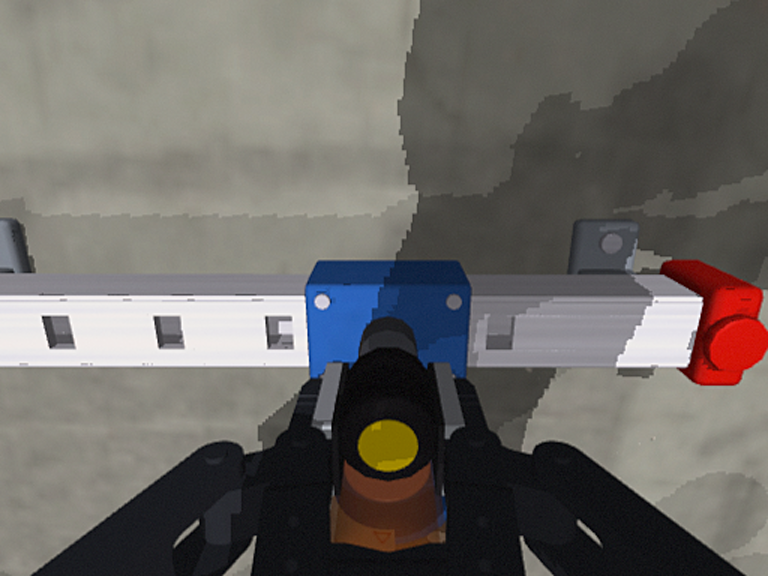

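Three slots are now visible on the left and one (500,332) on the right, and the slot edges line up with the carrier as before. That is exactly one slot. Lowering the pin.

```bash
python3 -m creep '[{"fingers":1.0,"dx":0,"dy":0,"dz":3,"wx":0,"wy":0,"wz":0},{"fingers":1.0,"dx":0,"dy":0,"dz":6,"wx":0,"wy":0,"wz":0},{"fingers":1.0,"dx":0,"dy":0,"dz":9,"wx":0,"wy":0,"wz":0},{"fingers":1.0,"dx":0,"dy":0,"dz":12,"wx":0,"wy":0,"wz":0},{"fingers":1.0,"dx":0,"dy":0,"dz":14.5,"wx":0,"wy":0,"wz":0}]'; python3 -m creep '[{"fingers":1.0,"dx":0,"dy":0,"dz":0.5,"wx":0,"wy":0,"wz":0},{"fingers":1.0,"dx":0,"dy":0,"dz":0.5,"wx":0,"wy":0,"wz":0},{"fingers":1.0,"dx":0,"dy":0,"dz":0.5,"wx":0,"wy":0,"wz":0}]'
python3 - <<'E'
from h import *
togo(.5643,.0212,.077)
c=cam('wrist');dot(c)
for n in('top','scene'):
    c=cam(n);dot(c)
    if n=='scene':save(c,'pics/s2.png',(150,110,350,260),4)
E
```

```text
t: 6.4
tcp_pos: [0.5644, 0.0208, 0.0772]
tool_rot: [0.0, -0.043, 0.999, 0.0]
force: [1.5, 1.5, 11.8]
finger_gap: 0.298
grip_force: 61.6
t: 6.7
tcp_pos: [0.5645, 0.0206, 0.0773]
tool_rot: [0.0, -0.043, 0.999, -0.0]
force: [0.7, 1.8, 2.5]
finger_gap: 0.301
grip_force: 60.3
t 6.7 tcp [0.5645 0.0206 0.0773] F [0.7 1.8 2.5] gap 0.30118869873997933 gf 60.257741580717266
shift mm [0.2 0.6 0.3] rot [-0.     0.     0.003]
dot [258.4 296.5] 1065 [0.5625 0.0201 0.1102]
dot [219.5 124.7] 261 [0.7409 0.0052 0.0763]
dot [273.8 144.6] 405 [ 0.7415 -0.0009  0.0641]
```

View pics/s2.png

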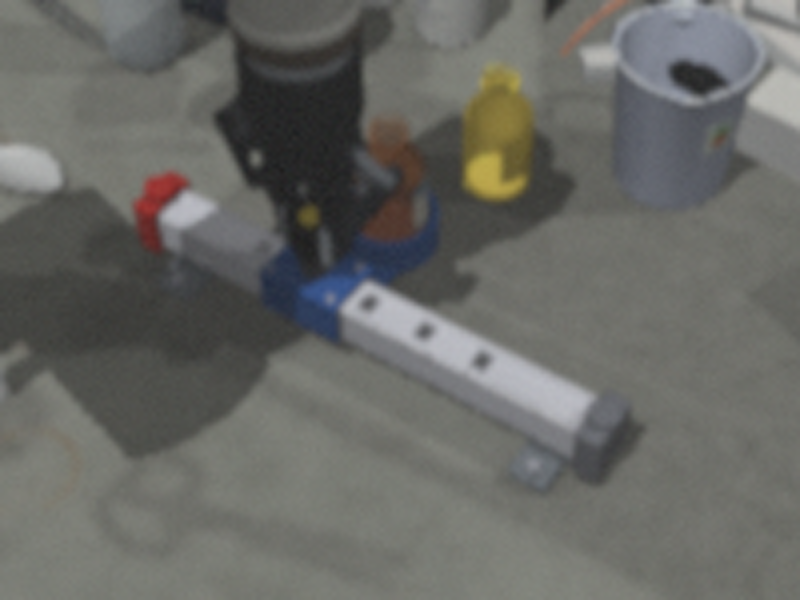

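The crop shows the amber bottle upright in the blue cup (395,190), with three slots free behind the carrier. The dot is at z 0.110, so the pin is home. The knob is still gripped at 60 N.

```bash
python3 -c "
from station import ticket
print(ticket.hand_in())"
```

```text
the job is handed in; nothing more can be done
None
```

I moved the carrier one slot towards the red end and handed the job in at about 7 s: pin home, knob still gripped, bottle upright in its cup, nothing else touched.

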